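# Unlock the child-resistant cap of the squat reagent bottle

## Robot

A 6-joint arm with a two-finger parallel gripper is mounted at the origin on a cart in front of the work surface, level with it; the furniture and walls round the work are solid. World frame = base frame: x ahead of the robot, y to its left, z up, the work surface at z = 0. Lengths are in m, angles in degrees, forces in N, time in s.
With the tool pointing down it reaches from about 0.3 to 0.875 m from the base axis. Payload 6.4 kg.
Tool frame: the origin (TCP) lies at the centre of the arm's flange, where the gripper is bolted on; the fingertips stand bot.tip_extent ahead of it and the grasp point (between the pads) lies 155 mm ahead of it (bot.tip_extent is the distance from the TCP to the fingertips, in m); z points along the fingers, y is the line along which they close (so a half turn about z gives the same grasp; the last joint's range is limited). The gripper opens to 85 mm and grips with 20 to 120 N. Pads are 22 mm wide; open, the fingers measure 114 mm over their backs; the gripper's body (76 mm by 85 mm) begins 54 mm behind the grasp point. The pads swing forward as they close: fully open they stand 13 mm farther back than shut.
Start: joints at [-75.59, 10.359, 92.074, -0, 77.567, -11.82], TCP at [0.254, -0.516, 0.405] pointing down, gripper open.
Joint ranges: [-171.53, 171.53], [-51.25, 118.39], [17.06, 147.69], [-65.23, 245.23], [0, 150.52], [-178.68, 178.68]. Speed limits (degrees/s): [147.25, 147.25, 172.46, 180, 180, 180].

## Interface

Orientations are given as a 3x3 rotation matrix whose columns are the frame's x, y, z axes.
In Python, from bench import monitor, cams, bot gives the robot as it stands.
- The arm moves only by the tool play_rows, never from a script. Its argument "commands" is a list of rows, each an object with "fingers": the gripper command: -1 is shut, 1 is fully open, values between are in proportion; "offset": the shift along the tool's x, y, z in mm, a list of three; "twist": the turn, a rotation vector about the tool's x, y, z in rad, a list of three. In form: [{"fingers": fingers, "offset": [x, y, z], "twist": [ax, ay, az]}, ...]. A call has 1 to 20 rows; each row is the pose to reach, as a shift and turn from the pose commanded when the call began, along the tool's axes at that moment; what a row does not reach only later rows make up. A row lasts 1/10 s, in which the tool goes at most 50 mm and 8.59 degrees, less where a joint would pass 70% of its speed; a pose out of reach is approached as far as the arm can. A call with a gripper value outside its range is refused whole. The fingers move at their own pace and stop on an object; "grip_force" is the grip in N (left out, the last holds). Time passes only in rows, so rows that repeat a pose let the fingers close. It gives the time, the measured TCP pose, the force, the opening and the grip force at its end, in the units of the state.
- monitor.get_obs(): the state, without advancing time (a new reading comes with each control period).
- cams.get_image(name): name is "side" or "top"; returns a dict with "color" (480x640x3 uint8, blue, green, red), "depth" (480x640 float32, m along the optical axis (not along the pixel's ray), 0 where there is no reading), "vertical_fov" (degrees; the focal length in pixels is half the picture's height over the tangent of half this angle, whatever the lens; pixels are square), "cx", "cy" (the principal point, pixels), "R" (3x3) and "t" (3): a world point X has camera coordinates R X + t. Camera axes: x right, y down, z forward; pixel columns grow to the right and rows downward; lengths in m; the calibration is good to about 2 mm. A picture is of the moment at which its call begins.
- bot.hand_in(): hands the job in; it is judged then, once.
The state is a dict: "clock": time; "q": joint angles; "joint_velocities": joint speeds; "joint_torque": joint torques, N m; "tcp_pos": TCP position; "eef_rot": TCP orientation; "ft_force": force on the tool from outside, world axes, zero at the start; "torque": the same for the moment, N m; "opening": opening from 0.0 (shut) to 1.0 (fully open); "finger_force": force on a finger pad.
Only numpy, scipy, OpenCV 4.12 (cv2) and the standard library are available. Lean on these libraries where they do the work, as an engineer would, in place of code of your own. Each camera call takes 0.05 s, during which the arm holds its last target. There are 200 camera calls.

## Task

Unlock the child-resistant cap of the short, squat amber bottle: press the cap down and, keeping it pressed, turn it counter-clockwise (seen from above) past its ratchet until its white pointer reaches the long mark on the shoulder of the bottle, then let go so that it springs back up. Leave the cap on its bottle, and leave the tall bottle locked.

Things in the scene. Friction and masses are not known exactly. Their poses are not given: they have to be found in the camera images.
- squat_bottle: Short, broad amber bottle, 68 mm diameter, paper label, in an 84 mm square, 24 mm high aluminium holder; all fixed to the table. Origin: centre of the holder's underside, z up. Its shoulder is 64 mm above the table; the cap's underside at rest is 10 mm above the shoulder.
- squat_cap_top (a point): Centre of the flat top of the squat bottle's black ribbed cap, an upright cylinder 40 mm in diameter and 24 mm high. The point lies on its axis, 98 mm above the table when the cap is up; z up, -x toward the white pointer rib (13 x 3 mm) on the top.
- squat_cap (a joint): Turn of that cap, rad, positive counter-clockwise from above. Near 0 = locked (pointer at the short shoulder mark). The ratchet blocks it from 0.1 on unless pressed over 4 mm (aim at 6); it is past the ratchet at 0.95; long shoulder mark at 1.13, end stop 1.25. Turns with light friction, stays where left. If let go too early it stays down, caught. One grasp of its round side is enough.
- squat_press (a joint): How far the squat bottle's cap is pressed down, m: 0 = up, 0.008 = bottom stop. A spring pushes it up with 3 N at 0 and 11 N at 0.008.
- tall_cap_top (a point): Centre of the top of the identical cap (40 mm diameter, 24 mm high) on the tall, slim amber bottle (50 mm diameter), 146 mm above the table. A bystander, also fixed in a holder; the two bottles may stand either way round.
- tall_cap (a joint): Turn of the tall bottle's cap, rad, as for the squat one; near 0 = locked. It must stay locked.

How it is judged:
By the outcome, as a careful person would: the job done as asked, in the order asked, and still so for the second after the job is handed in, with the robot touching nothing.
It also fails if it takes over 29 s, if anything falls off the work surface, if the arm or the gripper's body presses on something with over 40 N, if the wrist force passes 120 N, or if a joint passes its speed limit or range.

## Working session

There is one attempt and no reset: what is moved stays moved. The work goes in short steps, Python scripts to look and compute and a tool call to move; the robot and the scene stay as the last step left them, time stands still between calls to the robot, and variables do not carry over. Pictures are saved under pics/ and viewed, at most 10 in all, crops included, and the job is handed in when it is done.

Besides the shell and the picture viewer there is one more tool, called as name([rows], argument=value, ...), one row to a line, values as JSON. play_rows: Moves the arm, as the interface text tells. Its arguments: {"type":"object","properties":{"commands":{"type":"array","items":{"type":"object","properties":{"fingers":{"type":"number"},"offset":{"type":"array","items":{"type":"number"}},"twist":{"type":"array","items":{"type":"number"}}}}},"grip_force":{"type":"number"}},"required":["commands"]}

```bash
mkdir -p pics; cat > h.py <<'E'
import numpy as np, cv2
from bench import monitor, cams, bot
def cam(n):
    d=cams.get_image(n); d['f']=240/np.tan(np.radians(d['vertical_fov'])/2); return d
def ray(d,u,v,z):
    R=np.array(d['R']);t=np.array(d['t'])
    c=-R.T@t; r=R.T@np.array([(u-d['cx'])/d['f'],(v-d['cy'])/d['f'],1]); return c+r*(z-c[2])/r[2]
def proj(d,X):
    p=np.array(d['R'])@X+np.array(d['t']); return p[:2]/p[2]*d['f']+[d['cx'],d['cy']]
E
python3 - <<'E'
from h import *
for n in('top','side'):
    d=cam(n); cv2.imwrite(f'pics/{n}0.png',d['color']); print(n,d['f'],d['cx'],d['cy'],-np.array(d['R']).T@d['t'],np.round(d['R'],2).tolist())
o=monitor.get_obs(); print(o, bot.tip_extent)
E
```

```text
top 513.2685218257553 311.4416650694251 235.8633027256605 [ 0.43878781 -0.00153112  1.04019863] [[0.02, -1.0, -0.01], [-1.0, -0.02, -0.06], [0.06, 0.01, -1.0]]
side 516.3889159394997 318.21109410770583 234.5315510747368 [0.16720014 0.58544684 0.61514789] [[-0.87, -0.49, -0.01], [-0.29, 0.52, -0.8], [0.4, -0.7, -0.59]]
{'clock': 0.1, 'q': array([-7.55894673e+01,  1.03978907e+01,  9.21246814e+01, -4.79138611e-04,
        7.75675187e+01, -1.18210203e+01]), 'joint_velocities': array([-0.01956775, -0.11493548, -0.11709678, -0.0344569 ,  0.06306728,
        0.01695154]), 'joint_torque': array([-1.70119811e-04, -4.45880556e+01, -3.52235913e+01, -3.79487174e-04,
        4.15825038e-03,  7.94761036e-06]), 'tcp_pos': array([ 0.25410087, -0.51556417,  0.40388204]), 'eef_rot': array([[ 8.97014359e-01,  4.42001222e-01, -3.99224321e-04],
       [ 4.42001291e-01, -8.97013125e-01,  1.52087590e-03],
       [ 3.14119552e-04, -1.54070519e-03, -9.99998764e-01]]), 'ft_force': array([0.15599595, 0.39395584, 0.75203154]), 'torque': array([ 0.0202849 , -0.00699182, -0.01888961]), 'finger_force': 0.0, 'opening': 0.9988743635440278} 0.1734
```

View pics/top0.png

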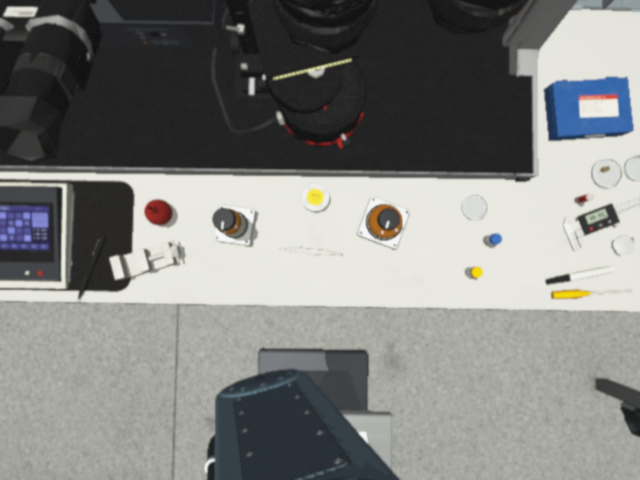

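View pics/side0.png

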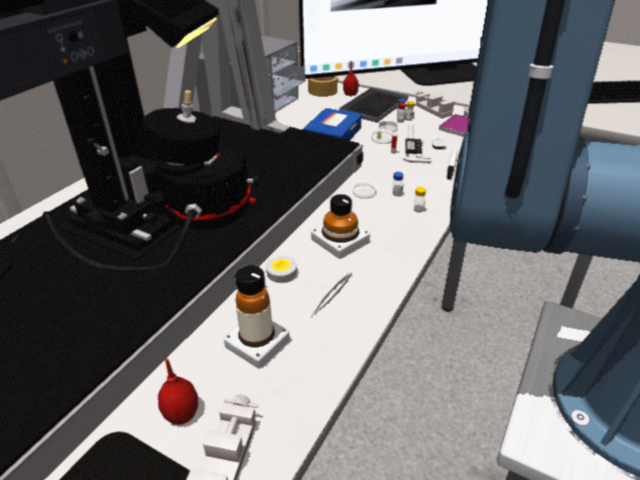

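```bash
python3 - <<'E'
from h import *
d=cam('top'); s=cam('side')
a=cv2.resize(d['color'][185:265,340:430],None,fx=6,fy=6,interpolation=cv2.INTER_CUBIC)
b=cv2.resize(s['color'][185:265,300:345+45],None,fx=6,fy=6,interpolation=cv2.INTER_CUBIC)[:, :]
cv2.imwrite('pics/c1.png',cv2.resize(np.hstack([a,b]),(800,356)))
for n,c,roi,z in(('top',d,(340,430,185,265),.098),('side',s,(320,365,190,225),.098)):
    x0,x1,y0,y1=roi; g=c['color'][y0:y1,x0:x1].max(2)
    m=(g<60).astype(np.uint8)
    k,l,st,ce=cv2.connectedComponentsWithStats(m)
    for i in range(1,k):
        if st[i,4]>60:
            print(n,st[i],ce[i]+[x0,y0],ray(c,*(ce[i]+[x0,y0]),z))
# heights from top depth
R=np.array(d['R']);D=d['depth'];v,u=np.mgrid[:480,:640]
P=np.stack([(u-d['cx'])/d['f']*D,(v-d['cy'])/d['f']*D,D],-1)
W=(P-d['t'])@R
for v_ in (40,70,100,130,160,175,185,200,221,235):
    print(v_,[tuple(np.round(W[v_,u_],2)) for u_ in(230,320,360,386,410,450,500)])
E
```

```text
side [ 11   5  20  21 326] [340.15030675 205.09509202] [ 0.52197969 -0.12043727  0.098     ]
40 [(np.float64(0.85), np.float64(0.16), np.float64(0.13)), (np.float64(0.67), np.float64(-0.0), np.float64(0.54)), (np.float64(0.88), np.float64(-0.08), np.float64(0.07)), (np.float64(0.88), np.float64(-0.13), np.float64(0.07)), (np.float64(0.88), np.float64(-0.18), np.float64(0.07)), (np.float64(0.88), np.float64(-0.26), np.float64(0.07)), (np.float64(0.89), np.float64(-0.35), np.float64(0.07))]
70 [(np.float64(0.82), np.float64(0.17), np.float64(0.07)), (np.float64(0.74), np.float64(-0.01), np.float64(0.27)), (np.float64(0.78), np.float64(-0.07), np.float64(0.18)), (np.float64(0.82), np.float64(-0.13), np.float64(0.07)), (np.float64(0.82), np.float64(-0.18), np.float64(0.07)), (np.float64(0.83), np.float64(-0.26), np.float64(0.07)), (np.float64(0.82), np.float64(-0.35), np.float64(0.07))]
100 [(np.float64(0.76), np.float64(0.17), np.float64(0.07)), (np.float64(0.7), np.float64(-0.01), np.float64(0.26)), (np.float64(0.72), np.float64(-0.07), np.float64(0.18)), (np.float64(0.76), np.float64(
[... 2298 characters left out ...]
1), np.float64(-0.0)), (np.float64(0.53), np.float64(-0.09), np.float64(0.0)), (np.float64(0.53), np.float64(-0.13), np.float64(0.1)), (np.float64(0.54), np.float64(-0.19), np.float64(0.0)), (np.float64(0.54), np.float64(-0.27), np.float64(0.0)), (np.float64(0.54), np.float64(-0.37), np.float64(0.0))]
235 [(np.float64(0.5), np.float64(0.16), np.float64(0.08)), (np.float64(0.5), np.float64(-0.01), np.float64(0.0)), (np.float64(0.5), np.float64(-0.09), np.float64(0.02)), (np.float64(0.5), np.float64(-0.14), np.float64(0.06)), (np.float64(0.51), np.float64(-0.19), np.float64(-0.0)), (np.float64(0.51), np.float64(-0.28), np.float64(-0.0)), (np.float64(0.51), np.float64(-0.36), np.float64(0.05))]
```

View pics/c1.png

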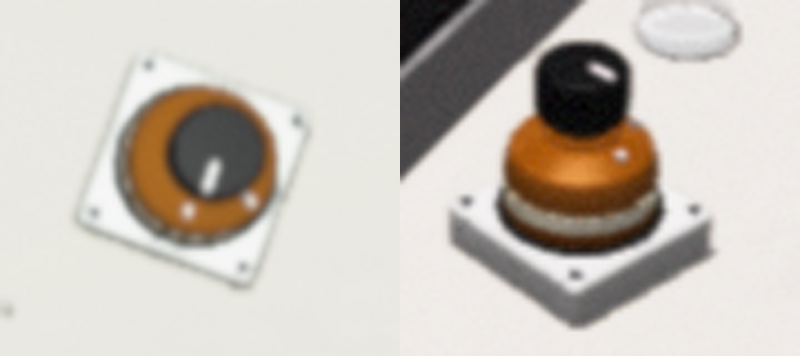

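Top view: squat cap centre near px (389,219), pointer toward lower image (toward the robot). Short mark is at about (382,232), and the long mark to its right at (396,230), so counter-clockwise is toward the right. Side view agrees.

```bash
cat >> h.py <<'E'
def circ(d,x0,x1,y0,y1,z):
    K=8; im=cv2.resize(d['color'][y0:y1,x0:x1],None,fx=K,fy=K,interpolation=cv2.INTER_CUBIC).astype(int)
    m=((im.max(2)-im.min(2)<25)&(im.max(2)<110)).astype(np.uint8)
    k,l,st,ce=cv2.connectedComponentsWithStats(m); i=1+np.argmax(st[1:,4])
    c=max(cv2.findContours((l==i).astype(np.uint8),cv2.RETR_EXTERNAL,cv2.CHAIN_APPROX_NONE)[0],key=len)
    h=cv2.convexHull(c); (u,v),r=cv2.minEnclosingCircle(h)
    uv=np.array([u,v])/K+[x0-.44,y0-.44]
    return uv,r/K,ray(d,*uv,z)
E
python3 - <<'E'
from h import *
d=cam('top'); s=cam('side')
print(circ(d,374,404,204,234,.098), 'tall',circ(d,210,245,205,240,.146))
R=np.array(d['R']);D=d['depth'];v,u=np.mgrid[:480,:640]
W=(np.stack([(u-d['cx'])/d['f']*D,(v-d['cy'])/d['f']*D,D],-1)-d['t'])@R
for sl,z in(((slice(200,240),slice(365,410)),.09),((slice(200,245),slice(205,260)),.135)):
    w=W[sl].reshape(-1,3); w=w[w[:,2]>z]; print(len(w),w.mean(0),w.min(0),w.max(0))
# side: top ellipse centre ~ between left/right extremes
x=np.array([.530,-.140,.098]);print(proj(s,x))
# pointer: bright pixels in cap, top view
c,r,_=circ(d,374,404,204,234,.098)
for dd,bx in((d,(380,400,208,230)),):
    x0,x1,y0,y1=bx; g=dd['color'][y0:y1,x0:x1].min(2).astype(float); yy,xx=np.mgrid[y0:y1,x0:x1]
    w=np.where(np.hypot(xx-c[0],yy-c[1])<r-1,np.clip(g-110,0,None),0)
    p=np.array([(w*xx).sum(),(w*yy).sum()])/w.sum(); print(p,ray(dd,*p,.098), w.sum())
# squat marks on the shoulder & box
g=d['color'][195:250,360:415]; hsv=cv2.cvtColor(g,cv2.COLOR_BGR2HSV)
for p in((382.3,232.25),(396.2,230)): print('mark',ray(d,*p,.064))
E
```

```text
(array([388.27257496, 219.05732494]), 10.529787063598633, array([ 0.52989594, -0.13608614,  0.098     ])) tall (array([224.17061764, 219.17777592]), 11.665172576904297, array([0.52028192, 0.15777419, 0.146     ]))
387 [ 0.52944799 -0.13324277  0.11991692] [ 0.43878781 -0.15636533  0.09037442] [ 0.55084765 -0.00153112  1.04019863]
438 [0.5196521  0.15511977 0.16805497] [ 0.43878781 -0.00153112  0.13606733] [0.54281752 0.18023576 1.04019863]
[341.15455835 198.88362671]
[387.02484472 224.0931677 ] [ 0.52055469 -0.13386636  0.098     ] 1771.0
mark [ 0.50776681 -0.12977674  0.064     ]
mark [ 0.5125059  -0.15619585  0.064     ]
```

play_rows([
  {"fingers": 1, "offset": [15, -8, 4], "twist": [0, 0, 0]},
  {"fingers": 1, "offset": [45, -24, 10], "twist": [0, 0, 0]},
  {"fingers": 1, "offset": [82, -43, 20], "twist": [0, 0, 0]},
  {"fingers": 1, "offset": [120, -63, 29], "twist": [0, 0, 0]},
  {"fingers": 1, "offset": [158, -83, 38], "twist": [0, 0, 0]},
  {"fingers": 1, "offset": [196, -103, 47], "twist": [0, 0, 0]},
  {"fingers": 1, "offset": [234, -123, 56], "twist": [0, 0, 0]},
  {"fingers": 1, "offset": [272, -143, 65], "twist": [0, 0, 0]},
  {"fingers": 1, "offset": [310, -163, 75], "twist": [0, 0, 0]},
  {"fingers": 1, "offset": [348, -183, 84], "twist": [0, 0, 0]},
  {"fingers": 1, "offset": [380, -200, 92], "twist": [0, 0, 0]},
  {"fingers": 1, "offset": [404, -213, 98], "twist": [0, 0, 0]},
  {"fingers": 1, "offset": [416, -219, 100], "twist": [0, 0, 0]},
  {"fingers": 1, "offset": [416, -219, 100], "twist": [0, 0, 0]},
  {"fingers": 1, "offset": [416, -219, 100], "twist": [0, 0, 0]},
], grip_force=60)

```text
clock: 1.8
tcp_pos: [0.5302, -0.1357, 0.3049]
eef_rot: [[0.897, 0.442, -0.0], [0.442, -0.897, -0.0], [-0.0, 0.0, -1.0]]
ft_force: [-0.1, -0.6, -0.9]
opening: 0.997
finger_force: 0.0
```

```bash
cat >> h.py <<'E'
def st(target=(.530,-.136)):
    o=monitor.get_obs(); R=o['eef_rot']; p=o['tcp_pos']
    a=p+R[:,2]*bot.tip_extent
    print('t',o['clock'],'q',np.round(o['q'],1),'tcp',np.round(p,4),'tip',np.round(a,4),'ext',bot.tip_extent,'F',np.round(o['ft_force'],1),'M',np.round(o['torque'],2),'open',o['opening'],'ff',o['finger_force'])
    e=np.array([*target,0])-a; e[2]=0; print('tool shift mm to target',np.round(R.T@e*1e3,1), 'yaw y',np.degrees(np.arctan2(R[1,1],R[0,1])))
E
python3 - <<'E'
from h import *
st(); s=cam('side'); cv2.imwrite('pics/s1.png',cv2.resize(s['color'][110:260,250:450],None,fx=4,fy=4,interpolation=cv2.INTER_CUBIC))
E
```

```text
t 1.8 q [-26.8  13.3 101.   -0.   65.7  37. ] tcp [ 0.5302 -0.1357  0.3049] tip [ 0.5302 -0.1358  0.1315] ext 0.1734 F [-0.1 -0.6 -0.9] M [-0.01  0.02  0.03] open 0.9966097915906983 ff 0.0
tool shift mm to target [-0.3  0.1  0. ] yaw y -63.743052774117785
```

View pics/s1.png

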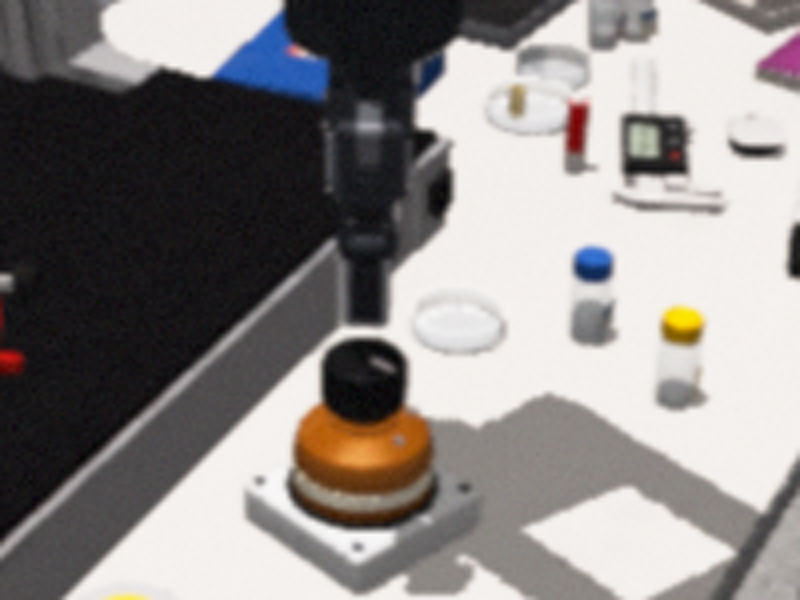

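Side view: near fingertip ends at crop (365,323), i.e. pixel (341,191), centred over the cap. I'll check its height against tip_extent.

```bash
python3 - <<'E'
from h import *
s=cam('side')
for r in(.043,.057):
  for z in(.12,.132,.145): print(r,z,proj(s,np.array([.530-.442*r,-.136+.897*r,z])))
E
```

```text
0.043 0.12 [339.9098339  202.55847836]
0.043 0.132 [340.02970639 196.77700071]
0.043 0.145 [340.16172876 190.40953164]
0.057 0.12 [339.74974179 206.94538302]
0.057 0.132 [339.8698443  201.12607921]
0.057 0.145 [340.00214757 194.71561418]
```

play_rows([
  {"fingers": 1, "offset": [0, 0, 12], "twist": [0, 0, 0]},
  {"fingers": 1, "offset": [0, 0, 28], "twist": [0, 0, 0]},
  {"fingers": 1, "offset": [0, 0, 44], "twist": [0, 0, 0]},
  {"fingers": 1, "offset": [0, 0, 55], "twist": [0, 0, 0]},
  {"fingers": 1, "offset": [0, 0, 60], "twist": [0, 0, 0]},
  {"fingers": 1, "offset": [0, 0, 60], "twist": [0, 0, 0]},
  {"fingers": -1, "offset": [0, 0, 60], "twist": [0, 0, 0]},
  {"fingers": -1, "offset": [0, 0, 60], "twist": [0, 0, 0]},
  {"fingers": -1, "offset": [0, 0, 60], "twist": [0, 0, 0]},
  {"fingers": -1, "offset": [0, 0, 60], "twist": [0, 0, 0]},
  {"fingers": -1, "offset": [0, 0, 60], "twist": [0, 0, 0]},
  {"fingers": -1, "offset": [0, 0, 60], "twist": [0, 0, 0]},
  {"fingers": -1, "offset": [0, 0, 60], "twist": [0, 0, 0]},
  {"fingers": -1, "offset": [0, 0, 60], "twist": [0, 0, 0]},
], grip_force=60)

```text
clock: 3.3
tcp_pos: [0.5312, -0.1363, 0.2457]
eef_rot: [[0.897, 0.442, 0.003], [0.442, -0.897, -0.002], [0.001, 0.003, -1.0]]
ft_force: [1.8, -4.7, 3.3]
opening: 0.447
finger_force: 59.8
```

```bash
python3 - <<'E'
from h import *
st(); s=cam('side'); cv2.imwrite('pics/s2.png',cv2.resize(s['color'][160:260,280:400],None,fx=5,fy=5,interpolation=cv2.INTER_CUBIC))
E
```

```text
t 3.3 q [-2.680e+01  1.840e+01  1.026e+02 -1.000e-01  5.880e+01  3.700e+01] tcp [ 0.5312 -0.1363  0.2457] tip [ 0.5316 -0.1367  0.0723] ext 0.1734 F [ 1.8 -4.7  3.3] M [-0.8  -0.2  -0.01] open 0.4470779788850769 ff 59.76302553433925
tool shift mm to target [-1.1 -1.4 -0. ] yaw y -63.773966636998004
```

View pics/s2.png

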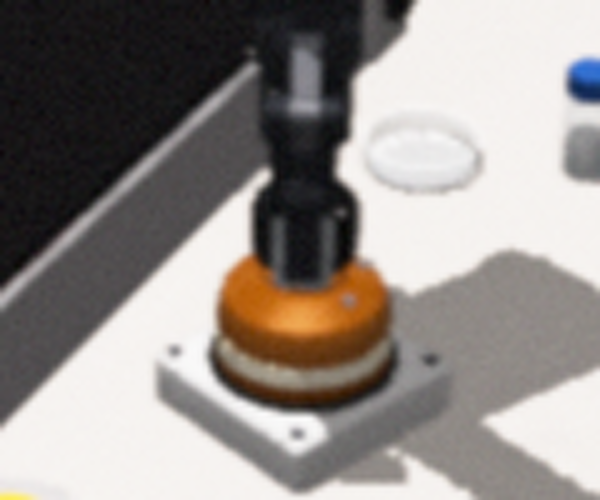

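The near fingertip (crop (300,285)) sits on the cap side, about z 0.08, clear of the shoulder. Centre by 1 mm and press.

play_rows([
  {"fingers": -1, "offset": [0, 1, 1], "twist": [0, 0, 0]},
  {"fingers": -1, "offset": [0, 1, 2.5], "twist": [0, 0, 0]},
  {"fingers": -1, "offset": [0, 1, 4], "twist": [0, 0, 0]},
  {"fingers": -1, "offset": [0, 1, 5.5], "twist": [0, 0, 0]},
  {"fingers": -1, "offset": [0, 1, 6.5], "twist": [0, 0, 0]},
  {"fingers": -1, "offset": [0, 1, 6.5], "twist": [0, 0, 0]},
  {"fingers": -1, "offset": [0, 1, 6.5], "twist": [0, 0, 0]},
])

```text
clock: 4.05
tcp_pos: [0.5314, -0.1366, 0.2392]
eef_rot: [[0.897, 0.442, 0.001], [0.442, -0.897, -0.001], [0.001, 0.001, -1.0]]
ft_force: [-2.0, -1.8, 9.4]
opening: 0.446
finger_force: 60.4
```

```bash
python3 - <<'E'
from h import *
st()
E
```

```text
t 4.05 q [-26.8  19.  102.7  -0.   58.2  37. ] tcp [ 0.5314 -0.1366  0.2392] tip [ 0.5317 -0.1368  0.0658] ext 0.1734 F [-2.  -1.8  9.4] M [-0.29  0.18 -0.03] open 0.44591250666154847 ff 60.40649532806128
tool shift mm to target [-1.2 -1.5 -0. ] yaw y -63.765957431416105
```

play_rows([
  {"fingers": -1, "offset": [0, 0, 0], "twist": [0, 0, -0.04]},
  {"fingers": -1, "offset": [0, 0, 0], "twist": [0, 0, -0.12]},
  {"fingers": -1, "offset": [0, 0, 0], "twist": [0, 0, -0.22]},
  {"fingers": -1, "offset": [0, 0, 0], "twist": [0, 0, -0.32]},
  {"fingers": -1, "offset": [0, 0, 0], "twist": [0, 0, -0.42]},
  {"fingers": -1, "offset": [0, 0, 0], "twist": [0, 0, -0.52]},
  {"fingers": -1, "offset": [0, 0, 0], "twist": [0, 0, -0.62]},
  {"fingers": -1, "offset": [0, 0, 0], "twist": [0, 0, -0.72]},
  {"fingers": -1, "offset": [0, 0, 0], "twist": [0, 0, -0.82]},
  {"fingers": -1, "offset": [0, 0, 0], "twist": [0, 0, -0.92]},
  {"fingers": -1, "offset": [0, 0, 0], "twist": [0, 0, -1.02]},
  {"fingers": -1, "offset": [0, 0, 0], "twist": [0, 0, -1.09]},
  {"fingers": -1, "offset": [0, 0, 0], "twist": [0, 0, -1.12]},
  {"fingers": -1, "offset": [0, 0, 0], "twist": [0, 0, -1.12]},
  {"fingers": -1, "offset": [0, 0, 0], "twist": [0, 0, -1.12]},
])

```text
clock: 5.55
tcp_pos: [0.5312, -0.1365, 0.239]
eef_rot: [[-0.007, 1.0, 0.0], [1.0, 0.007, -0.0], [-0.0, 0.0, -1.0]]
ft_force: [-2.4, -1.9, 8.8]
opening: 0.45
finger_force: 60.4
```

```bash
python3 - <<'E'
from h import *
st(); s=cam('side'); cv2.imwrite('pics/s3.png',cv2.resize(s['color'][160:260,280:400],None,fx=5,fy=5,interpolation=cv2.INTER_CUBIC))
E
```

```text
t 5.55 q [-26.8  19.  102.7  -0.   58.3 -27.2] tcp [ 0.5312 -0.1365  0.239 ] tip [ 0.5312 -0.1365  0.0656] ext 0.1734 F [-2.4 -1.9  8.8] M [-0.35  0.38  0.07] open 0.44952631182401914 ff 60.44028399861418
tool shift mm to target [ 0.6 -1.2 -0. ] yaw y 0.42153519701551384
```

View pics/s3.png

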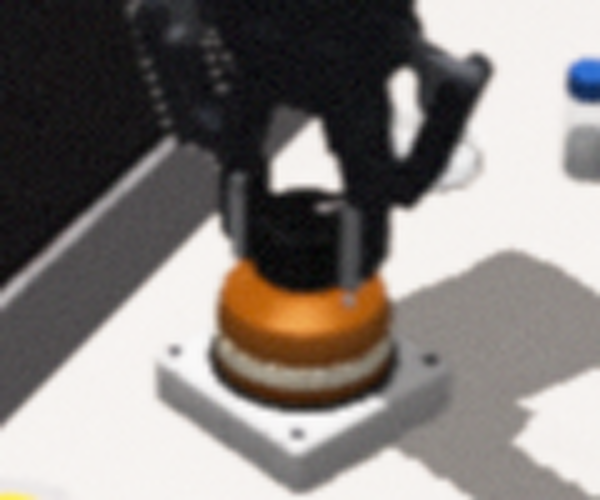

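Cap pressed (8.8 N ≈ 6 mm), turned with the fingers (pointer visible near (325,208)). Let go, then retreat straight up.

play_rows([
  {"fingers": 1, "offset": [0, 0, 0], "twist": [0, 0, 0]},
  {"fingers": 1, "offset": [0, 0, 0], "twist": [0, 0, 0]},
  {"fingers": 1, "offset": [0, 0, 0], "twist": [0, 0, 0]},
  {"fingers": 1, "offset": [0, 0, 0], "twist": [0, 0, 0]},
  {"fingers": 1, "offset": [0, 0, 0], "twist": [0, 0, 0]},
  {"fingers": 1, "offset": [0, 0, 0], "twist": [0, 0, 0]},
  {"fingers": 1, "offset": [0, 0, -10], "twist": [0, 0, 0]},
  {"fingers": 1, "offset": [0, 0, -30], "twist": [0, 0, 0]},
  {"fingers": 1, "offset": [0, 0, -60], "twist": [0, 0, 0]},
  {"fingers": 1, "offset": [0, 0, -90], "twist": [0, 0, 0]},
  {"fingers": 1, "offset": [-30, 0, -120], "twist": [0, 0, 0]},
  {"fingers": 1, "offset": [-70, -20, -140], "twist": [0, 0, 0]},
  {"fingers": 1, "offset": [-110, -60, -150], "twist": [0, 0, 0]},
  {"fingers": 1, "offset": [-150, -100, -150], "twist": [0, 0, 0]},
  {"fingers": 1, "offset": [-190, -140, -150], "twist": [0, 0, 0]},
  {"fingers": 1, "offset": [-230, -160, -150], "twist": [0, 0, 0]},
  {"fingers": 1, "offset": [-250, -170, -150], "twist": [0, 0, 0]},
  {"fingers": 1, "offset": [-250, -170, -150], "twist": [0, 0, 0]},
  {"fingers": 1, "offset": [-250, -170, -150], "twist": [0, 0, 0]},
])

```text
clock: 7.5
tcp_pos: [0.3622, -0.388, 0.3887]
eef_rot: [[-0.005, 1.0, 0.0], [1.0, 0.005, 0.0], [0.0, 0.0, -1.0]]
ft_force: [0.2, -0.5, 0.4]
opening: 1.0
finger_force: 0.0
```

```bash
python3 - <<'E'
from h import *
st(); d=cam('top'); s=cam('side')
a=cv2.resize(d['color'][185:265,340:430],None,fx=6,fy=6,interpolation=cv2.INTER_CUBIC)
b=cv2.resize(s['color'][185:265,300:390],None,fx=6,fy=6,interpolation=cv2.INTER_CUBIC)
cv2.imwrite('pics/c2.png',cv2.resize(np.hstack([a,b]),(800,356)))
c,r,X=circ(d,374,404,204,234,.098); print(c,r,X)
yy,xx=np.mgrid[208:230,378:402]; g=d['color'][208:230,378:402].min(2).astype(float)
w=np.where(np.hypot(xx-c[0],yy-c[1])<r-1,np.clip(g-110,0,None),0)
p=np.array([(w*xx).sum(),(w*yy).sum()])/w.sum(); v=ray(d,*p,.098)-[.5305,-.1362,.098]; print(p,np.degrees(np.arctan2(v[1],v[0]))%360,w.sum())
E
```

```text
t 7.5 q [-59.8   5.6  99.4   0.   75.  -60.1] tcp [ 0.3622 -0.388   0.3887] tip [ 0.3623 -0.388   0.2153] ext 0.1734 F [ 0.2 -0.5  0.4] M [ 0.02  0.03 -0.  ] open 0.9998488339689753 ff 0.0
tool shift mm to target [2.512e+02 1.689e+02 1.000e-01] yaw y 0.2759070877546052
[388.28499752 219.10197025] 10.524837493896484 [ 0.52981379 -0.13610965  0.098     ]
[393.37920101 222.42929613] 234.3901693641158 1577.0
```

View pics/c2.png

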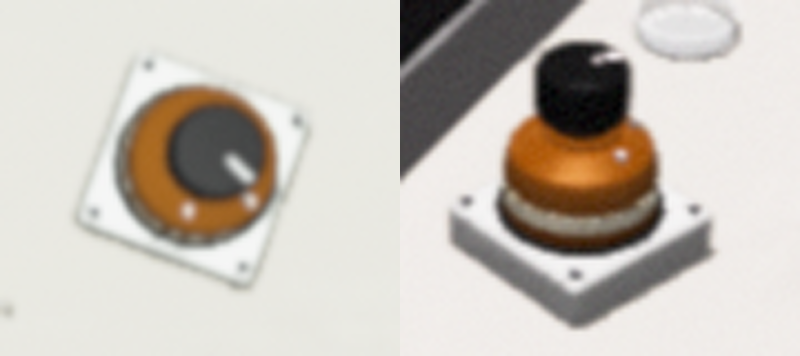

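The cap is back up at the same side-view position and size as before. Its pointer is at px (393,222), lined up with the long mark at (396,230).

```bash
python3 -c "
from bench import bot; print(bot.hand_in())"
```

```text
the job is handed in; nothing more can be done
None
```

The squat bottle's cap was pressed, turned counter-clockwise to the long mark and released. It sprang back up, the tall bottle was never touched, and I handed the job in at about 7.6 s.

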